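# Gather finished wooden game pieces on the tipping tray and send them into the drying pan

### The job

Take every finished wooden piece (dice and round counters) off the work board and lay them all on the aluminium tipping tray, and slide the drying pan along the grey plate, never lifting it, from the orange ring to the blue ring under the tray's lip. When all pieces lie on the tray and the pan waits in the blue ring, raise the tray by its red handle so that they all slide into the pan, lower the tray gently until it lies flat again (do not let it drop), and slide the loaded pan back into the orange ring. The wood is soft, so never squeeze a piece with more than 35 N, and leave the other things on the bench where they are.

Things in the scene. Friction and masses are not known exactly. Their poses are not given: they have to be found in the camera images.
- die0: wooden die, a 32 mm cube of soft light wood with burnt-in dark pips, 25 g; origin at its middle, axes along its edges. Up to three dice; None if absent. Soft: a grip of more than 35 N leaves a dent
- die1: wooden die, a 32 mm cube of soft light wood with burnt-in dark pips, 25 g; origin at its middle, axes along its edges. Up to three dice; None if absent. Soft: a grip of more than 35 N leaves a dent
- die2: wooden die, a 32 mm cube of soft light wood with burnt-in dark pips, 25 g; origin at its middle, axes along its edges. Up to three dice; None if absent. Soft: a grip of more than 35 N leaves a dent
- counter0: round wooden game counter, 34 mm diameter, 24 mm high, mid-brown with a burnt black ring on top, 20 g; origin at its middle, z along its axis. Up to three; None if absent. Soft: a grip of more than 35 N leaves a dent
- counter1: round wooden game counter, 34 mm diameter, 24 mm high, mid-brown with a burnt black ring on top, 20 g; origin at its middle, z along its axis. Up to three; None if absent. Soft: a grip of more than 35 N leaves a dent
- counter2: round wooden game counter, 34 mm diameter, 24 mm high, mid-brown with a burnt black ring on top, 20 g; origin at its middle, z along its axis. Up to three; None if absent. Soft: a grip of more than 35 N leaves a dent
- pan: round dark steel pan, outer diameter 166 mm at the foot and 190 mm at the rim, 60 mm high, walls 4 mm, floor 5 mm thick, 0.5 kg, standing on the grey plate; origin at the centre of its underside, its straight handle points along its +y
- pan_handle (a point): middle of the pan's dark wooden bar handle: 18 mm wide (pan x), 95 mm long (pan y), 16 mm high; this point is 142 mm from the pan's axis along pan +y and 52 mm above the pan's underside. Room to grip it from above
- station: fixed low plate, light grey, 10 mm thick, with the stand of the tipping tray on it; origin on the bench under the middle of the blue ring. The plate reaches 110 mm to its +x, 115 mm to -x, 125 mm to +y and 375 mm to -y. The tray is on the +x side
- fill_mark (a point): middle of the blue ring (208 mm across) on the plate's top surface, axes as the station: where the pan catches the pieces
- rest_mark (a point): middle of the orange ring (208 mm across) on the plate's top surface, 260 mm from the blue one towards station -y: where the pan starts and ends
- tray (a joint): hinge of the tipping tray: 0 lying flat, grows to 1.15 rad as its rear (+x) end is raised. It falls back by its own weight when let go. The hinge line runs along station y through the point 4 mm under tray_lip
- tray_lip (a point): middle of the open front edge of the tray, on its floor, 70 mm from the blue ring's middle towards +x and 101 mm above the bench when flat, 31 mm above the pan's rim; axes as the tray (x to the rear, z up when flat)
- tray_floor (a point): middle of the upper face of the tray's floor, which is 150 mm long (x) and 168 mm wide inside (y); walls at the sides and rear stand 14 mm above the floor, the front is open, and two slanting guides as high as the walls narrow it over its first 35 mm to a mouth 110 mm wide; axes as the tray
- tray_grip (a point): grip point of the red tray handle, a bar 66 mm long (tray x), 18 mm wide (tray y) and 22 mm high behind the rear wall; this point is its middle line, 190 mm behind the hinge line and 11 mm above the tray's underside; pinch it across its width from above and it can pivot between the fingers
- board: fixed wooden work board, 300 x 270 x 12 mm; origin under its centre; the pieces lie on it
- sandpaper: bystander: upright sandpaper roll, 54 mm diameter, 100 mm high, origin under its centre
- oil_can: bystander: green can, 60 mm diameter, 120 mm high, origin under its centre
- tape: bystander: yellow tape ring, 90 mm diameter, 24 mm high, origin under its centre
- sanding_block: bystander: cork sanding block, 100 x 60 x 30 mm, origin under its centre
- brush_jar: bystander: blue jar with brushes, 72 mm diameter, 160 mm high, origin under its centre
- stencil: bystander: thin steel stencil, 80 x 50 x 2 mm, lying on the board's far corner, origin under its centre

How it is judged:
On the way, in this order (a step that is already met when the one before it is completed fails the run):
1. all pieces lie released on the flat tray while the pan stands in the blue ring (within 20 mm) (x of die0 in the frame of tray_floor between -0.072 and 0.075 m and y of die0 in the frame of tray_floor between -0.086 and 0.086 m and z of die0 in the frame of tray_floor between 0.003 and 0.04 m and contact force between each of die0, die1, die2, counter0, counter1, counter2 and the fingers below 0.3 N and x of die1 in the frame of tray_floor between -0.072 and 0.075 m and y of die1 in the frame of tray_floor between -0.086 and 0.086 m and z of die1 in the frame of tray_floor between 0.003 and 0.04 m and x of die2 in the frame of tray_floor between -0.072 and 0.075 m and y of die2 in the frame of tray_floor between -0.086 and 0.086 m and z of die2 in the frame of tray_floor between 0.003 and 0.04 m and x of counter0 in the frame of tray_floor between -0.072 and 0.075 m and y of counter0 in the frame of tray_floor between -0.086 and 0.086 m and z of counter0 in the frame of tray_floor between 0.003 and 0.04 m and x of counter1 in the frame of tray_floor between -0.072 and 0.075 m and y of counter1 in the frame of tray_floor between -0.086 and 0.086 m and z of counter1 in the frame of tray_floor between 0.003 and 0.04 m and x of counter2 in the frame of tray_floor between -0.072 and 0.075 m and y of counter2 in the frame of tray_floor between -0.086 and 0.086 m and z of counter2 in the frame of tray_floor between 0.003 and 0.04 m and value of joint tray below 0.06 rad and horizontal distance between pan and fill_mark below 0.02 m), for 0.2 s.
2. then the tray is tipped up (over 0.4 rad) (value of joint tray above 0.4 rad), for 0.1 s.
At the end, for the whole second after the job is handed in: Every piece lies inside the pan, the pan stands flat and at rest with its middle within 20 mm of the middle of the orange ring, and the tray lies flat (under 0.05 rad) (horizontal distance between each of die0, die1, die2, counter0, counter1, counter2 and pan below 0.086 m and z of die0 in the frame of pan between 0.005 and 0.08 m and z of die1 in the frame of pan between 0.005 and 0.08 m and z of die2 in the frame of pan between 0.005 and 0.08 m and z of counter0 in the frame of pan between 0.005 and 0.08 m and z of counter1 in the frame of pan between 0.005 and 0.08 m and z of counter2 in the frame of pan between 0.005 and 0.08 m and value of joint tray below 0.05 rad and horizontal distance between pan and rest_mark below 0.02 m and linear speed of pan below 0.02 m/s and angle between pan's own z axis and vertical below 0.06 rad); the robot touches nothing.
It fails at once if a wooden piece squeezed too hard (over 70 N on its two sides together, 35 N a side) (contact force between the fingers and die0 above 70 N or contact force between the fingers and die1 above 70 N or contact force between the fingers and die2 above 70 N or contact force between the fingers and counter0 above 70 N or contact force between the fingers and counter1 above 70 N or contact force between the fingers and counter2 above 70 N).
It fails at once if the pan lifted more than 8 mm off the plate or tilted over 0.2 rad (z of pan in the frame of rest_mark above 0.008 m or angle between pan's own z axis and vertical above 0.2 rad).
It fails at once if the tray dropped or slammed down (faster than 2 rad/s) (velocity of joint tray below -2 rad/s).
It fails at once if a bystander moved more than 30 mm (distance of any of sandpaper, oil_can, tape, sanding_block, brush_jar, stencil from where it was at the start of the episode above 0.03 m).
Of die0, die1, die2, counter0, counter1, counter2 only 4 to 6 are there at a start; the rules pass over those that are not, and their reading is None.
At some moment in a run one of die0, die1, die2, counter0, counter1, counter2 may be knocked a few centimetres aside while the robot is not near it.
It also fails if it takes over 210 s, if anything falls off the work surface, if the arm or the gripper's body presses on something with over 40 N, if the wrist force passes 120 N, or if a joint passes its speed limit or range.

### The arm

A 6-joint arm with a two-finger parallel gripper is mounted at the origin on the work surface. World frame = base frame: x ahead of the robot, y to its left, z up, the work surface at z = 0. Lengths are in m, angles in rad, forces in N, time in s.
With the tool pointing down it reaches from about 0.3 to 0.875 m from the base axis. Payload 4.2 kg.
Tool frame: the origin (TCP) lies at the very end of the fingers, on their centre line; the grasp point (between the pads) lies 19 mm behind it (grip_point_offset is the distance from the TCP to the grasp point, in m); z points along the fingers, y is the line along which they close (so a half turn about z gives the same grasp; the last joint's range is limited). The gripper opens to 85 mm and grips with 20 to 120 N. Pads are 22 mm wide; open, the fingers measure 114 mm over their backs; the gripper's body (76 mm by 85 mm) begins 54 mm behind the grasp point. The pads swing forward as they close: fully open they stand 13 mm farther back than shut.
Start: joints at [1.291, 0.32, 1.565, -0, 1.257, -0.02], TCP at [0.148, 0.556, 0.231] pointing down, gripper open.
Joint ranges: [-3.11, 3.11], [-0.84, 2.01], [0.21, 2.61], [-1.34, 4.49], [0.05, 2.63], [-2.56, 2.56]. Speed limits (rad/s): [2.57, 2.57, 3.14, 3.14, 3.14, 3.14].

### API

Orientations are given as a unit quaternion [x, y, z, w].
In Python, from plant import observe, camera, get_calibration, hand_in, look_for, grip_point_offset gives the robot as it stands.
- The arm moves only by the tool apply_moves, never from a script. Its argument "moves" is a list that holds one entry, the list of rows, each a list of 7 numbers: the shift along the world's x, y, z in cm, then the turn, a rotation vector about the world's x, y, z in degrees, then the closure, from 0 (fully open) to 1 (shut). A call has 1 to 5 rows; each row is the pose to reach, as a shift and turn from the pose commanded when the call began; what a row does not reach only later rows make up. A row lasts 1/8 s, in which the tool goes at most 62.5 mm and 10.7 degrees, less where a joint would pass 70% of its speed; a pose out of reach is approached as far as the arm can. A call with a gripper value outside its range is refused whole. The fingers move at their own pace and stop on an object; "force" is the grip in N (left out, the last holds). Time passes only in rows, so rows that repeat a pose let the fingers close. It gives the time, the measured TCP pose, the force, the opening and the grip force at its end, in the units of the state.
- observe(): the state, without advancing time (a new reading comes with each control period).
- camera(name): name is "scene" or "top" or "wrist"; returns the picture (384x512x3 uint8, red, green, blue); there is no depth.
- get_calibration(name): a dict with "intrinsics" (3x3 intrinsics, pixels), "eye" and "orientation" of the camera in the world. Camera axes: x right, y down, z forward; pixel columns grow to the right and rows downward; lengths in m; the calibration is good to about 2 mm. A picture is of the moment at which its call begins: read the wrist's pose just before it. get_calibration takes no time and is no camera call; for the wrist camera it gives the pose at the moment of the call.
- hand_in(): hands the job in; it is judged then, once.
Trained networks look in the newest picture that a camera, given by its name, has taken for a name from the list of things; names that differ only in an ending like _2 or _b are one class to them, and where a whole thing is asked for, a point or a joint stands for the part that bears it (a point fixed in the world has none). Each returns a list of dicts, best first, with "confidence" (0 to 1); they miss things now and then, are a little off and sometimes report something else, mostly with a low value. They report only what shows in the picture. A call takes as long as a camera call.
- look_for(camera, target): "point" ([x, y, z] in m, in the coordinates of the camera as it stood for that picture, good to about 4 mm: the middle of the surface that is visible of it).
The state is a dict: "t": time; "q": joint angles; "qd": joint speeds; "effort": joint torques, N m; "position": TCP position; "orientation": TCP orientation; "force": force on the tool from outside, world axes, zero at the start; "wrist_torque": the same for the moment, N m; "opening": opening from 0.0 (shut) to 1.0 (fully open); "grasp_force": force on a finger pad.
Only numpy, scipy, OpenCV 4.12 (cv2) and the standard library are available. Lean on these libraries where they do the work, as an engineer would, in place of code of your own. Each camera call takes 0.05 s, during which the arm holds its last target. There are 200 camera calls.

## Working session

There is one attempt and no reset: what is moved stays moved. The work goes in short steps, Python scripts to look and compute and a tool call to move; the robot and the scene stay as the last step left them, time stands still between calls to the robot, and variables do not carry over. Pictures are saved under pics/ and viewed, at most 14 in all, crops included, and the job is handed in when it is done.

Besides the shell and the picture viewer there is one more tool, called after "Call:" as name([rows], argument=value, ...), one row to a line, values as JSON. apply_moves: Moves the arm, as the interface text tells. Its arguments: {"type":"object","properties":{"moves":{"type":"array"},"force":{"type":"number"}},"required":["moves"]}

```bash
mkdir -p pics; ls
cat > h.py <<'E'
import numpy as np, cv2
from scipy.spatial.transform import Rotation as R
from plant import *
def snap(n,f=None):
    c=get_calibration(n); im=np.array(camera(n))
    if f: cv2.imwrite(f'pics/{f}.png',im[:,:,::-1])
    return im,c
def rot(c):
    o=np.array(c['orientation']); return o if o.shape==(3,3) else R.from_quat(o).as_matrix()
def w(c,p): return rot(c)@np.array(p)+np.array(c['eye'])
def ray(c,u,v,z):
    d=rot(c)@np.linalg.inv(np.array(c['intrinsics']))@[u,v,1]; e=np.array(c['eye'])
    return e+d*(z-e[2])/d[2]
def proj(c,P):
    q=np.array(c['intrinsics'])@(rot(c).T@(np.array(P)-np.array(c['eye']))); return q[:2]/q[2]
E
python3 - <<'E'
from h import *
print(observe()); print(grip_point_offset)
for n in ['top','scene']:
    im,c=snap(n,n+'0'); print(n,c)
    if n=='top':
        for t in ['die0','counter0','pan','pan_handle','tray','tray_grip','tray_floor','tray_lip','station','board','sandpaper','oil_can','tape','sanding_block','brush_jar','stencil']:
            print(t,[(np.round(w(c,d['point']),3).tolist(),np.round(proj(c,w(c,d['point']))).tolist(),round(d['confidence'],2)) for d in look_for(n,t)])
E
```

```text
pics
{'t': 0.0, 'q': array([ 1.29100974e+00,  3.20299900e-01,  1.56569953e+00, -1.64499656e-05,
        1.25738057e+00, -1.99983528e-02]), 'qd': array([-0.00036721, -0.00187785,  0.00021043, -0.0005627 , -0.00153732,
        0.00072682]), 'effort': array([ 1.39345659e-03, -4.15524995e+01, -2.34159636e+01, -4.86379534e-06,
        8.26473464e-03, -2.14323808e-05]), 'position': array([0.14757385, 0.55524196, 0.2304697 ]), 'orientation': array([ 1.29526577e-01,  9.91575548e-01, -8.84820188e-04, -1.25719429e-04]), 'force': array([-0.21479205,  0.39424166, -0.92164868]), 'wrist_torque': array([ 0.04117276, -0.02331112, -0.02022588]), 'grasp_force': 0.0, 'opening': 1.000245240545483}
0.0187
top {'intrinsics': array([[436.53351906,   0.        , 257.06543027],
       [  0.        , 436.53351906, 193.51184733],
       [  0.        ,   0.        ,   1.        ]]), 'eye': array([0.33348883, 0.00370968, 1.24105494]), 'orientation': array([-0.67758614,  0.7272671 , -0.08227899,  0.07203997])}
die0 [([0.444, 0.369, 0.043], [117.0, 259.0], 0.69), ([0.516, 0.354, 0.046], [122.0, 232.0], 0.69), ([0.
[... 820 characters left out ...]
11], [365.0, 153.0], 0.83)]
tape [([0.581, -0.437, 0.026], [402.0, 191.0], 0.98), ([0.609, 0.238, 0.039], [164.0, 197.0], 0.73)]
sanding_block [([0.748, 0.273, 0.031], [151.0, 151.0], 0.83), ([0.443, 0.369, 0.045], [117.0, 259.0], 0.33)]
brush_jar [([0.77, 0.092, 0.059], [213.0, 137.0], 0.69), ([0.444, -0.238, 0.013], [337.0, 244.0], 0.46)]
stencil [([0.623, 0.43, 0.012], [99.0, 199.0], 0.94)]
scene {'intrinsics': array([[443.77958786,   0.        , 260.21731557],
       [  0.        , 443.77958786, 191.7422276 ],
       [  0.        ,   0.        ,   1.        ]]), 'eye': array([1.26065308, 0.11601078, 1.26770331]), 'orientation': array([ 0.60916631,  0.74822452, -0.20357677, -0.16623169])}
```

View pics/top0.png

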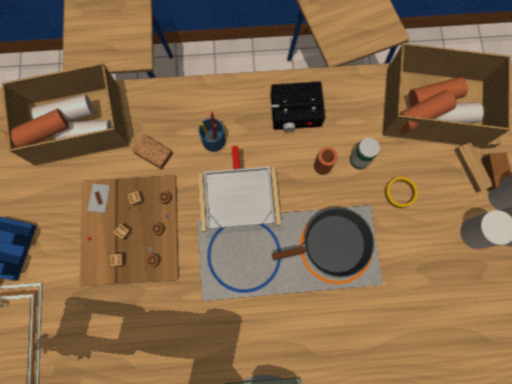

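View pics/scene0.png

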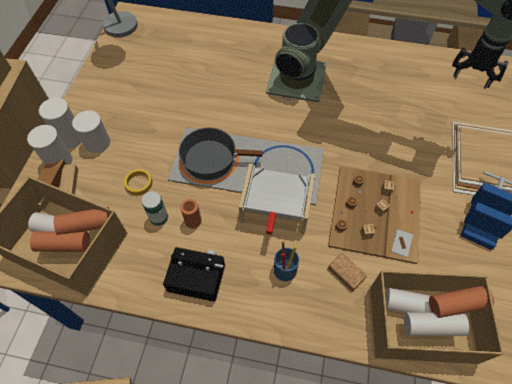

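Run:
```python
from h import *
im=cv2.imread('pics/top0.png'); c=get_calibration('top')
hsv=cv2.cvtColor(im,cv2.COLOR_BGR2HSV)
def pts(lo,hi,x0,x1,y0,y1,z):
    m=cv2.inRange(hsv,np.array(lo),np.array(hi)); v,u=np.nonzero(m); k=(u>x0)&(u<x1)&(v>y0)&(v<y1)
    return np.array([ray(c,a,b,z)[:2] for a,b in zip(u[k],v[k])])
def fit(P):
    k=np.ones(len(P),bool)
    for i in range(8):
        A=np.c_[2*P[k],np.ones(k.sum())];s=np.linalg.lstsq(A,(P[k]**2).sum(1),rcond=None)[0]
        r=np.sqrt(s[2]+s[0]**2+s[1]**2); e=abs(np.hypot(*(P-s[:2]).T)-r);k=e<max(.006,np.median(e)*2)
    return s[:2],r,k.sum()
b=fit(pts([105,120,60],[125,255,255],200,290,215,300,.01)); o=fit(pts([5,150,130],[18,255,255],296,385,200,295,.01))
print('blue',b,'orange',o, 'dist',np.hypot(*(b[0]-o[0])))
d=b[0]-o[0]; print('station y dir deg',np.degrees(np.arctan2(d[1],d[0])))
r=pts([0,170,100],[8,255,255],228,245,140,175,.108); print('red',r.mean(0),r.min(0),r.max(0))
x=cv2.resize(im[180:280,75:185],None,fx=6,fy=6,interpolation=cv2.INTER_CUBIC)
cv2.imwrite('pics/pc.png',cv2.resize(im[180:280,75:185],(660,600),interpolation=cv2.INTER_CUBIC))
cv2.imwrite('pics/pt.png',cv2.resize(im[140:300,190:390],(750,600),interpolation=cv2.INTER_CUBIC))
```

```text
blue (array([0.43455396, 0.02542031]), np.float64(0.09879409551739539), np.int64(338)) orange (array([ 0.4389263 , -0.23481205]), np.float64(0.09893503456909335), np.int64(306)) dist 0.26026909296233086
station y dir deg 90.96257642917666
red [0.69052556 0.02944451] [0.65892557 0.02022671] [0.7215889  0.03844062]
```

View pics/pc.png

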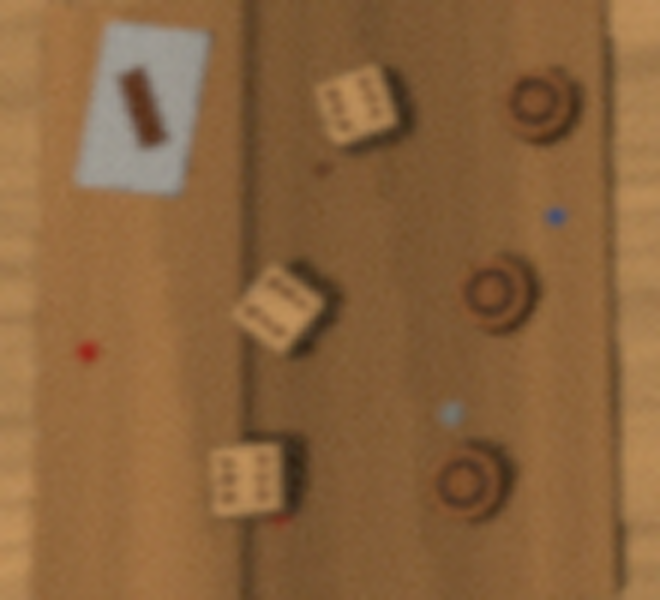

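View pics/pt.png

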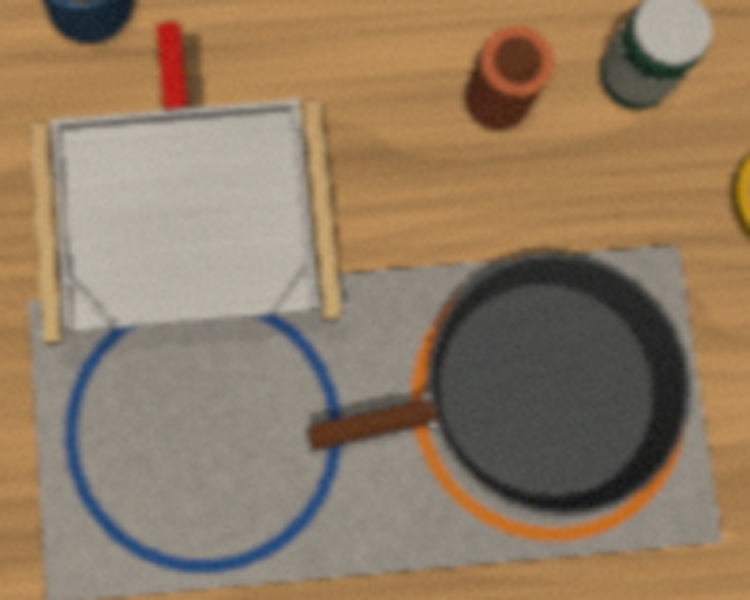

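Run:
```python
from h import *
im=cv2.imread('pics/top0.png'); c=get_calibration('top')
hsv=cv2.cvtColor(im,cv2.COLOR_BGR2HSV)
C=lambda u,v,s,ox,oy,z: ray(c,ox+u/s-.5*(1-1/s),oy+v/s-.5*(1-1/s),z)[:2]
for n,k in {'A':[(315,98),(378,65),(402,122),(338,148)],'B':[(280,265),(330,302),(283,355),(233,312)],'C':[(210,447),(280,440),(285,512),(215,518)]}.items():
    P=np.array([C(u,v,6,75,180,.044) for u,v in k]); e=np.diff(np.r_[P,P[:1]],axis=0)
    print(n,P.mean(0).round(4),np.hypot(*e.T).round(3),(np.degrees(np.arctan2(e[:,1],e[:,0]))%90).round(1))
for k in [(534,100),(490,292),(463,482)]: print('c',C(*k,6,75,180,.036).round(4))
a=C(312,437,3.75,190,140,.07);b=C(435,410,3.75,190,140,.07);d=a-b
print('handle',a,b,np.hypot(*d),np.degrees(np.arctan2(d[1],d[0])))
r=C(562,383,3.75,190,140,.07); print('rim',r)
m=cv2.inRange(hsv,np.array([0,90,40]),np.array([14,200,130])); v,u=np.nonzero(m);k=(u>272)&(u<306)&(v>245)&(v<260)
P=np.array([ray(c,x,y,.068)[:2] for x,y in zip(u[k],v[k])]);d=cv2.fitLine(P.astype(np.float32),cv2.DIST_HUBER,0,.01,.01).ravel();print(P.mean(0),d,np.degrees(np.arctan2(d[1],d[0])),P[:,1].min(),P[:,1].max())
for t,z in [((60,125),.115),((297,103),.115),((315,308),.115),((70,330),.115),((45,340),.115),((335,318),.115),((185,325),.101)]: print(C(*t,3.75,190,140,z).round(4))
```

```text
A [0.611  0.3202] [0.033 0.03  0.032 0.027] [25.1 21.  19.  23.1]
B [0.5195 0.3562] [0.03  0.031 0.031 0.03 ] [50.5 46.7 46.7 43.3]
C [0.4428 0.3719] [0.032 0.033 0.031 0.032] [1.7 3.7 0.8 4.1]
c [0.611 0.24 ]
c [0.5216 0.2626]
c [0.4353 0.2767]
handle [ 0.41948738 -0.05244376] [ 0.43232828 -0.14149288] 0.08997018623062784 98.20549826701482
rim [ 0.44507167 -0.23413236]
[ 0.42646443 -0.09757117] [ 0.16185927 -0.98681384  0.42646444 -0.09757116] -80.685165 -0.14054717996673652 -0.05259865859457496
[0.6486 0.1112]
[ 0.6531 -0.0584]
[ 0.5048 -0.0594]
[0.5014 0.111 ]
[0.4956 0.1286]
[ 0.4968 -0.0727]
[0.5013 0.0318]
```

Call:
apply_moves([
  [[3,-6,1,0,0,-10,0],[6,-12,1,0,0,-20,0],[8.5,-18,1,0,0,-30,0],[11,-24,1,0,0,-40,0],[13,-30,1,0,0,-50,0]],
], force=60)

```text
t: 1.52
position: [0.2732, 0.2687, 0.2416]
orientation: [0.539, 0.843, 0.001, 0.0]
force: [2.1, 0.8, 0.2]
opening: 0.999
grasp_force: 0.0
```

Call:
apply_moves([
  [[14.6,-35.1,-4,0,0,-16,0],[14.6,-35.1,-4,0,0,-16,0],[14.6,-35.1,-4,0,0,-16,0],[14.6,-35.1,-4,0,0,-16,0],[14.6,-35.1,-4,0,0,-16,0]],
])

```text
t: 2.15
position: [0.3926, -0.0186, 0.2089]
orientation: [0.649, 0.761, 0.001, 0.001]
force: [1.9, 1.0, -0.6]
opening: 1.003
grasp_force: 0.0
```

Call:
apply_moves([
  [[0,0,0,0,0,0,0],[0,0,0,0,0,0,0]],
])

```text
t: 2.4
position: [0.3916, -0.0164, 0.2086]
orientation: [0.649, 0.761, 0.0, -0.0]
force: [-0.2, 0.1, 0.5]
opening: 1.0
grasp_force: 0.0
```

Run:
```python
from h import *
s=observe();print(s['position'],s['q'].round(2))
im,c=snap('wrist','w1');print(c)
for t in ['pan_handle','pan']: print(t,[(w(c,d['point']).round(3),d['confidence']) for d in look_for('wrist',t)])
```

```text
[ 0.39159328 -0.01637495  0.20857602] [-0.07  0.05  1.98  0.    1.12 -0.23]
{'intrinsics': array([[282.70689516,   0.        , 256.3626963 ],
       [  0.        , 282.70689516, 194.42175581],
       [  0.        ,   0.        ,   1.        ]]), 'eye': array([0.38185137, 0.04975305, 0.35087718]), 'orientation': array([0.98776497, 0.0777546 , 0.0100645 , 0.13480837])}
pan_handle [(array([ 0.425, -0.165,  0.032]), 0.88)]
pan [(array([ 0.431, -0.169,  0.031]), 0.75)]
```

View pics/w1.png

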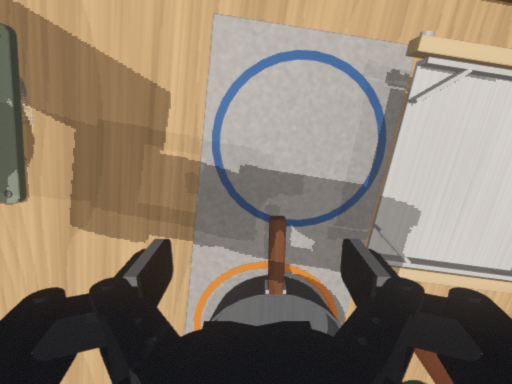

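Call:
apply_moves([
  [[3.2,-8,-4,0,0,0,0],[3.2,-8,-8,0,0,0,0],[3.2,-8,-13,0,0,0,0],[3.2,-8,-16.4,0,0,0,0],[3.2,-8,-16.4,0,0,0,0]],
])

```text
t: 3.18
position: [0.4223, -0.0948, 0.0431]
orientation: [0.648, 0.762, -0.001, -0.003]
force: [0.1, -0.2, 0.2]
opening: 1.002
grasp_force: 0.0
```

Call:
apply_moves([
  [[0,0,0,0,0,0,1],[0,0,0,0,0,0,1],[0,0,0,0,0,0,1],[0,0,0,0,0,0,1],[0,0,0,0,0,0,1]],
], force=50)

```text
t: 3.8
position: [0.4247, -0.0966, 0.0456]
orientation: [0.649, 0.761, 0.001, 0.001]
force: [0.2, 1.3, 7.2]
opening: 0.199
grasp_force: 52.8
```

Run:
```python
from h import *
s=observe();print(s['position'],s['force'],s['opening'],s['grasp_force'])
im,c=snap('top','t2')
hsv=cv2.cvtColor(im,cv2.COLOR_RGB2HSV)
im2,c2=snap('wrist')
m=(cv2.cvtColor(im,cv2.COLOR_RGB2GRAY)<75).astype(np.uint8)[200:290,290:385]
```

```text
[ 0.42469144 -0.09663192  0.04561178] [0.18575512 1.29438773 7.16296147] 0.19932090007180828 52.75491714477539
```

Call:
apply_moves([
  [[-0.1,2.5,0,0,0,0,1],[-0.2,5,0,0,0,0,1],[-0.4,8,0,0,0,0,1],[-0.5,11,0,0,0,0,1],[-0.6,14,0,0,0,0,1]],
])

```text
t: 4.53
position: [0.4187, 0.0433, 0.0453]
orientation: [0.648, 0.761, -0.0, 0.001]
force: [1.0, -5.8, 3.0]
opening: 0.195
grasp_force: 52.3
```

Call:
apply_moves([
  [[-0.2,3,0,0,0,0,1],[-0.3,6,0,0,0,0,1],[-0.4,9,0,0,0,0,1],[-0.6,12,0,0,0,0,1],[-0.6,12,0,0,0,0,1]],
])

```text
t: 5.15
position: [0.4123, 0.1658, 0.0457]
orientation: [0.649, 0.761, 0.002, -0.0]
force: [-1.9, 7.3, 5.9]
opening: 0.193
grasp_force: 52.6
```

Call:
apply_moves([
  [[0,0,0,0,0,0,1]],
])

```text
t: 5.28
position: [0.4126, 0.1653, 0.0456]
orientation: [0.649, 0.761, 0.002, -0.0]
force: [-2.4, 7.9, 5.7]
opening: 0.197
grasp_force: 52.7
```

Run:
```python
from h import *
s=observe();print(s['position'],s['force'],s['opening'])
im,c=snap('top')
cv2.imwrite('pics/t3.png',cv2.resize(im[140:300,80:390,::-1],(798,412),interpolation=cv2.INTER_CUBIC))
print([(w(c,d['point']).round(3),d['confidence']) for d in look_for('top','pan')])
```

```text
[0.41256445 0.1653139  0.0456415 ] [-2.42896578  7.86662274  5.6565991 ] 0.19749309241298565
[(array([0.432, 0.03 , 0.019]), 0.8)]
```

View pics/t3.png

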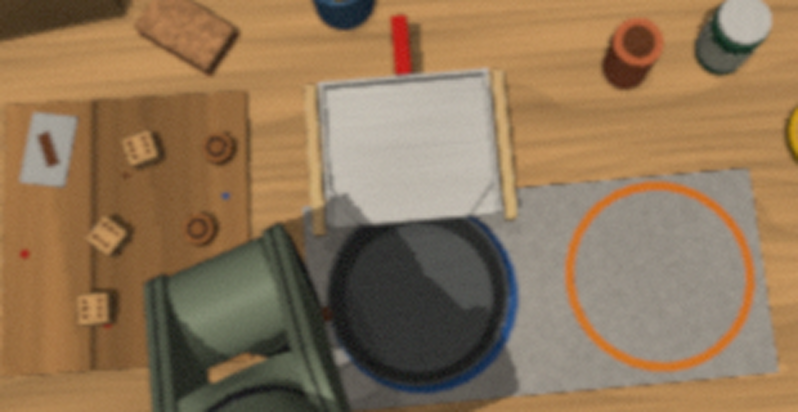

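Run:
```python
from h import *
c=get_calibration('top'); f=lambda u,v,z:ray(c,80+u/2.574-.3,140+v/2.574-.3,z).round(4)
print(f(422,298,.07), 'L/R',f(329,298,.07),f(514,292,.07),'bottom',f(422,392,.07))
```

```text
[0.4268 0.025  0.07  ] L/R [0.4336 0.1209 0.07  ] [ 0.4262 -0.0705  0.07  ] bottom [0.3321 0.0311 0.07  ]
```

Call:
apply_moves([
  [[0.3,0,0,0,0,0,1],[0.5,0,0,0,0,0,1],[0.5,0,0,0,0,0,1],[0.5,0,0,0,0,0,0],[0.5,0,0,0,0,0,0]],
])

```text
t: 6.0
position: [0.4172, 0.1633, 0.0447]
orientation: [0.649, 0.761, 0.0, 0.0]
force: [0.1, 0.2, 0.1]
opening: 0.616
grasp_force: 0.0
```

Call:
apply_moves([
  [[0,0,0,0,0,0,0],[0,0,5,0,0,0,0],[0,0,11,0,0,0,0],[0.5,5,14,0,0,-7,0],[1,11,15,0,0,-7,0]],
])

```text
t: 6.62
position: [0.4284, 0.2745, 0.1974]
orientation: [0.695, 0.719, 0.003, 0.001]
force: [1.6, -0.1, 0.2]
opening: 1.0
grasp_force: 0.0
```

Call:
apply_moves([
  [[1.5,9.7,0,0,0,0,0],[1.5,9.7,0,0,0,0,0],[1.5,9.7,0,0,0,0,0]],
])

```text
t: 7.0
position: [0.4421, 0.3725, 0.1938]
orientation: [0.693, 0.721, -0.0, -0.0]
force: [-0.4, -0.5, -0.7]
opening: 0.997
grasp_force: 0.0
```

```bash
cat > pc.py <<'E'
from h import *
import sys
def see(n='top'):
    im,c=snap(n)
    for t in ['die0','counter0']:
        print(n,t,[(w(c,d['point']).round(3).tolist(),round(d['confidence'],2)) for d in look_for(n,t)])
    return im,c
if __name__=='__main__':
    s=observe();print(s['position'].round(4),s['orientation'].round(3),round(s['opening'],2),s['grasp_force'])
    for n in sys.argv[1:]: see(n)
E
python3 pc.py top wrist
python3 - <<'E'
from h import *
im,c=snap('wrist','w4');
E
```

```text
[0.4421 0.3725 0.1938] [ 0.693  0.721 -0.    -0.   ] 1.0 0.0
top die0 [([0.518, 0.354, 0.046], 0.71), ([0.609, 0.316, 0.045], 0.67), ([0.442, 0.368, 0.044], 0.55), ([0.583, 0.026, 0.101], 0.36)]
top counter0 [([0.611, 0.235, 0.04], 0.64)]
wrist die0 [([0.611, 0.324, 0.041], 0.72), ([0.446, 0.379, 0.04], 0.6)]
wrist counter0 [([0.44, 0.283, 0.035], 0.81), ([0.522, 0.262, 0.035], 0.59)]
```

View pics/w4.png

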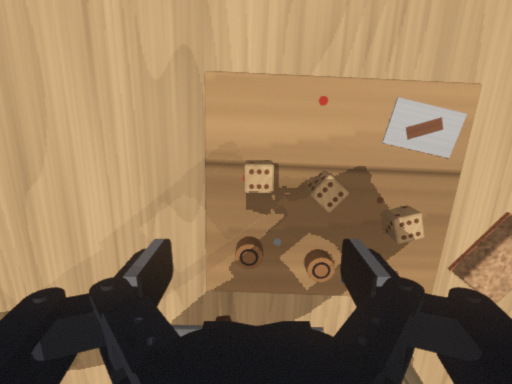

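Run:
```python
from h import *
c=get_calibration('wrist')
for p,z in [((260,178),.044),((329,192),.044),((410,229),.044),((249,257),.036),((320,270),.036)]: print(ray(c,*p,z).round(4))
```

```text
[0.4463 0.3729 0.044 ]
[0.521  0.3601 0.044 ]
[0.6156 0.3207 0.044 ]
[0.4372 0.2757 0.036 ]
[0.5224 0.2614 0.036 ]
```

Call:
apply_moves([
  [[0.2,0,-6,0,0,0,0],[0.2,0,-12,0,0,0,0],[0.2,0,-16,0,0,0,0],[0.2,0,-18,0,0,0,0],[0.2,0,-18,0,0,0,0]],
])

```text
t: 7.98
position: [0.4432, 0.3692, 0.0134]
orientation: [0.694, 0.72, -0.002, -0.0]
force: [0.8, -0.5, 0.3]
opening: 0.999
grasp_force: 0.0
```

Call:
apply_moves([
  [[0,0,0,0,0,0,1],[0,0,0,0,0,0,1],[0,0,0,0,0,0,1],[0,0,0,0,0,0,1],[0,0,3,0,0,0,1]],
], force=20)

```text
t: 8.6
position: [0.4426, 0.3694, 0.0433]
orientation: [0.694, 0.72, -0.002, -0.0]
force: [0.5, -0.2, 0.1]
opening: 0.372
grasp_force: 20.0
```

Call:
apply_moves([
  [[0,0,6,0,0,0,1],[0,0,12,0,0,0,1],[2.5,-5.5,13,0,0,-1,1],[5,-11,13,0,0,-1,1],[7.5,-16.5,13,0,0,-1,1]],
])

```text
t: 9.22
position: [0.5194, 0.204, 0.175]
orientation: [0.7, 0.714, 0.0, 0.0]
force: [0.6, 0.5, 0.4]
opening: 0.371
grasp_force: 20.0
```

Call:
apply_moves([
  [[2.5,-5.5,0,0,0,0,1],[5,-11,0,0,0,0,1],[7.5,-16.5,0,0,0,0,1],[9.2,-21.8,0,0,0,0,1],[9.2,-21.8,0,0,0,0,1]],
])

```text
t: 9.85
position: [0.6116, -0.0162, 0.1742]
orientation: [0.702, 0.712, -0.0, 0.0]
force: [-0.1, 0.9, -0.4]
opening: 0.375
grasp_force: 20.0
```

Call:
apply_moves([
  [[0,0,0,0,0,0,1],[0,0,-3,0,0,0,1]],
])

```text
t: 10.1
position: [0.6123, -0.0111, 0.1467]
orientation: [0.7, 0.715, 0.002, 0.002]
force: [-0.1, 0.4, -1.3]
opening: 0.375
grasp_force: 20.0
```

Call:
apply_moves([
  [[-0.2,0,-3,0,0,0,1],[-0.2,0,-4.1,0,0,0,1],[-0.2,0,-4.1,0,0,0,1],[-0.2,0,-4.1,0,0,0,0.45],[-0.2,0,-4.1,0,0,0,0.45]],
])

```text
t: 10.72
position: [0.6091, -0.0121, 0.104]
orientation: [0.7, 0.714, 0.0, 0.0]
force: [0.3, -0.3, 0.4]
opening: 0.547
grasp_force: 0.0
```

Call:
apply_moves([
  [[0,0,0,0,0,0,0.45],[0,0,5,0,0,0,0.45],[-2,5.5,8,0,0,10,0],[-3.5,11,8,0,0,20,0],[-5,16.5,8,0,0,30,0]],
])

```text
t: 11.35
position: [0.5587, 0.1539, 0.1845]
orientation: [0.489, 0.872, 0.001, 0.001]
force: [1.5, 1.1, 0.4]
opening: 0.997
grasp_force: 0.0
```

Call:
apply_moves([
  [[-1.5,5.5,0,0,0,10,0],[-2.5,11,0,0,0,16,0],[-4,16.5,0,0,0,16,0],[-4,20.5,0,0,0,16,0],[-4,20.5,0,0,0,16,0]],
])

```text
t: 11.98
position: [0.5184, 0.3602, 0.1833]
orientation: [0.364, 0.931, 0.0, -0.0]
force: [-1.0, -0.2, 0.5]
opening: 1.0
grasp_force: 0.0
```

```bash
python3 pc.py top wrist
```

```text
[0.5184 0.3602 0.1833] [ 0.364  0.931  0.    -0.   ] 1.0 0.0
top die0 [([0.604, -0.014, 0.13], 0.73), ([0.518, 0.35, 0.044], 0.71), ([0.61, 0.317, 0.046], 0.5)]
top counter0 [([0.516, 0.261, 0.032], 0.71), ([0.61, 0.236, 0.038], 0.69), ([0.433, 0.278, 0.04], 0.5), ([0.576, 0.029, 0.102], 0.38)]
wrist die0 [([0.608, 0.327, 0.042], 0.9), ([0.522, 0.362, 0.044], 0.62), ([0.526, 0.113, 0.11], 0.52)]
wrist counter0 [([0.604, 0.242, 0.038], 0.91), ([0.439, 0.28, 0.035], 0.7)]
```

Call:
apply_moves([
  [[0.2,-0.2,-6,0,0,0,0],[0.2,-0.2,-12,0,0,0,0],[0.2,-0.2,-15,0,0,0,0],[0.2,-0.2,-16.9,0,0,0,0],[0.2,-0.2,-16.9,0,0,0,0]],
])

```text
t: 12.9
position: [0.5203, 0.3539, 0.0132]
orientation: [0.366, 0.931, -0.001, -0.001]
force: [0.2, 0.3, -0.1]
opening: 1.005
grasp_force: 0.0
```

Call:
apply_moves([
  [[0,0,0,0,0,0,1],[0,0,0,0,0,0,1],[0,0,0,0,0,0,1],[0,0,0,0,0,0,1],[0,0,4,0,0,0,1]],
])

```text
t: 13.52
position: [0.5189, 0.3541, 0.0523]
orientation: [0.366, 0.931, -0.003, -0.002]
force: [1.4, 0.3, -0.4]
opening: 0.376
grasp_force: 21.2
```

Call:
apply_moves([
  [[0,0,5,0,0,0,1],[0,-2,10,0,0,-10,1],[2,-7,12,0,0,-20,1],[4,-12,12,0,0,-30,1],[6,-18,12,0,0,-40,1]],
])

```text
t: 14.15
position: [0.5811, 0.1752, 0.1751]
orientation: [0.663, 0.748, 0.001, 0.0]
force: [0.8, -0.0, 0.0]
opening: 0.371
grasp_force: 21.2
```

Call:
apply_moves([
  [[1.5,-5,0,0,0,-6,1],[2.5,-10,0,0,0,-6,1],[3,-14.8,0,0,0,-6,1],[3,-14.8,0,0,0,-6,1],[3,-14.8,0,0,0,-6,1]],
])

```text
t: 14.78
position: [0.6105, 0.0286, 0.1745]
orientation: [0.7, 0.714, 0.0, -0.0]
force: [-0.2, -0.3, -0.8]
opening: 0.375
grasp_force: 21.2
```

Call:
apply_moves([
  [[-0.1,0,-5,0,0,0,1],[-0.1,0,-7,0,0,0,1],[-0.1,0,-7,0,0,0,1],[-0.1,0,-7,0,0,0,0.45],[-0.1,0,-7,0,0,0,0.45]],
])

```text
t: 15.4
position: [0.6098, 0.029, 0.1049]
orientation: [0.7, 0.714, 0.0, 0.0]
force: [-0.2, 0.5, -0.3]
opening: 0.549
grasp_force: 0.0
```

Call:
apply_moves([
  [[0,0,0,0,0,0,0.45],[0,0,5,0,0,0,0.45],[0,5.5,8,0,0,10,0],[0,11,8,0,0,20,0],[0,16.5,8,0,0,21,0]],
])

```text
t: 16.02
position: [0.6099, 0.1946, 0.1856]
orientation: [0.558, 0.83, 0.001, 0.001]
force: [0.6, 0.1, 0.3]
opening: 1.005
grasp_force: 0.0
```

Call:
apply_moves([
  [[0,5.5,0,0,0,0,0],[0.3,11,0,0,0,0,0],[0.4,12.7,0,0,0,0,0],[0.4,12.7,0,0,0,0,0]],
])

```text
t: 16.52
position: [0.6135, 0.3206, 0.1842]
orientation: [0.558, 0.83, -0.0, 0.0]
force: [-0.1, -0.7, -0.2]
opening: 1.004
grasp_force: 0.0
```

```bash
python3 pc.py top wrist; python3 -c "
from h import *
snap('wrist','w5')"
```

```text
[0.6135 0.3206 0.1842] [ 0.558  0.83  -0.     0.   ] 1.0 0.0
top die0 [([0.606, -0.007, 0.132], 0.71), ([0.604, 0.029, 0.136], 0.71), ([0.61, 0.313, 0.048], 0.68), ([0.577, 0.032, 0.101], 0.38)]
top counter0 [([0.473, -0.108, 0.013], 0.52)]
wrist die0 [([0.615, 0.321, 0.044], 0.67), ([0.526, 0.094, 0.108], 0.19)]
wrist counter0 [([0.606, 0.245, 0.036], 0.69), ([0.526, 0.258, 0.035], 0.69), ([0.441, 0.284, 0.036], 0.64)]
```

View pics/w5.png

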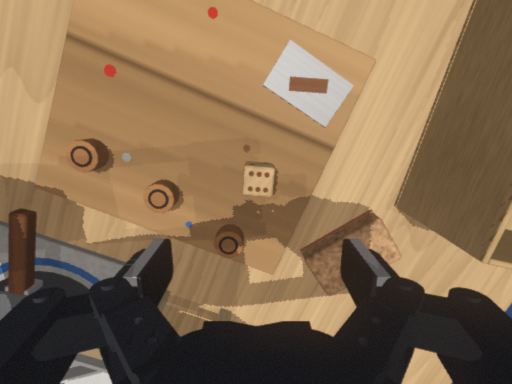

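Call:
apply_moves([
  [[0,0,-6,0,0,0,0],[0,0,-12,0,0,0,0],[0,0,-15,0,0,0,0],[0,0,-16.9,0,0,0,0],[0,0,-16.9,0,0,0,0]],
])

```text
t: 17.5
position: [0.6134, 0.3196, 0.0148]
orientation: [0.559, 0.829, -0.001, -0.0]
force: [0.3, -0.6, -0.5]
opening: 1.001
grasp_force: 0.0
```

Call:
apply_moves([
  [[0,0,0,0,0,0,1],[0,0,0,0,0,0,1],[0,0,0,0,0,0,1],[0,0,0,0,0,0,1],[0,0,4,0,0,0,1]],
])

```text
t: 18.12
position: [0.6114, 0.319, 0.0528]
orientation: [0.558, 0.83, -0.003, -0.002]
force: [-0.8, 0.5, -0.5]
opening: 0.38
grasp_force: 19.4
```

Call:
apply_moves([
  [[0,0,5,0,0,0,1],[0,-2,10,0,0,-10,1],[0,-7,12,0,0,-20,1],[0,-12,12,0,0,-21,1],[0,-18,12,0,0,-21,1]],
])

```text
t: 18.75
position: [0.6136, 0.1391, 0.176]
orientation: [0.7, 0.714, 0.0, 0.0]
force: [0.7, -0.6, 0.3]
opening: 0.382
grasp_force: 19.4
```

Call:
apply_moves([
  [[0,-4,0,0,0,0,1],[-0.3,-6.9,0,0,0,0,1],[-0.3,-6.9,0,0,0,0,1],[-0.3,-6.9,0,0,0,0,1]],
])

```text
t: 19.25
position: [0.6107, 0.0718, 0.1756]
orientation: [0.7, 0.714, 0.0, -0.0]
force: [0.5, 0.0, -0.3]
opening: 0.381
grasp_force: 19.4
```

Call:
apply_moves([
  [[-0.1,0,-5,0,0,0,1],[-0.1,0,-7.1,0,0,0,1],[-0.1,0,-7.1,0,0,0,1],[-0.1,0,-7.1,0,0,0,0.45],[-0.1,0,-7.1,0,0,0,0.45]],
])

```text
t: 19.88
position: [0.61, 0.0718, 0.105]
orientation: [0.7, 0.714, 0.0, 0.0]
force: [-1.0, 0.2, -0.0]
opening: 0.55
grasp_force: 0.0
```

Call:
apply_moves([
  [[0,0,0,0,0,0,0.45],[0,0,5,0,0,0,0.45],[0,5.5,8,0,0,0,0],[0,11,8,0,0,0,0],[0,16.8,8,0,0,0,0]],
])

```text
t: 20.5
position: [0.61, 0.2405, 0.1858]
orientation: [0.701, 0.714, 0.001, 0.001]
force: [1.7, -0.1, -0.6]
opening: 0.999
grasp_force: 0.0
```

Call:
apply_moves([
  [[0,0,0,0,0,0,0]],
])

```text
t: 20.62
position: [0.6093, 0.2431, 0.1846]
orientation: [0.698, 0.716, 0.001, -0.0]
force: [-1.1, -1.1, 1.5]
opening: 1.003
grasp_force: 0.0
```

```bash
python3 pc.py top wrist; python3 -c "
from h import *
snap('wrist','w6')"
```

```text
[0.6093 0.2431 0.1846] [ 0.698  0.716  0.001 -0.   ] 1.0 0.0
top die0 [([0.472, -0.108, 0.012], 0.73), ([0.431, 0.028, 0.013], 0.69), ([0.608, 0.066, 0.136], 0.54), ([0.602, 0.029, 0.134], 0.49), ([0.609, -0.008, 0.132], 0.46)]
top counter0 [([0.608, 0.224, 0.039], 0.43)]
wrist die0 [([0.535, 0.131, 0.013], 0.69), ([0.79, 0.084, 0.086], 0.62), ([0.547, 0.112, 0.109], 0.41)]
wrist counter0 [([0.448, 0.277, 0.033], 0.97), ([0.528, 0.259, 0.034], 0.75), ([0.609, 0.244, 0.039], 0.57)]
```

View pics/w6.png

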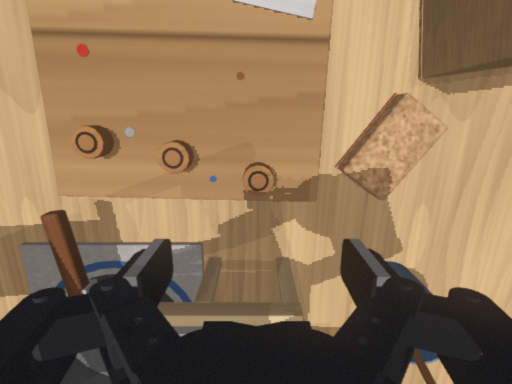

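Call:
apply_moves([
  [[0.1,0,-6,0,0,0,0],[0.1,0,-12,0,0,0,0],[0.1,0,-15,0,0,0,0],[0.1,0,-17,0,0,0,0],[0.1,0,-17,0,0,0,0]],
])

```text
t: 21.6
position: [0.6097, 0.2378, 0.013]
orientation: [0.701, 0.714, -0.002, -0.001]
force: [0.4, 0.1, 0.2]
opening: 1.003
grasp_force: 0.0
```

Call:
apply_moves([
  [[0,0,0,0,0,0,1],[0,0,0,0,0,0,1],[0,0,0,0,0,0,1],[0,0,0,0,0,0,1],[0,0,4,0,0,0,1]],
])

```text
t: 22.22
position: [0.6084, 0.2384, 0.0521]
orientation: [0.7, 0.714, -0.003, -0.002]
force: [-0.3, -0.1, 0.3]
opening: 0.384
grasp_force: 20.1
```

Call:
apply_moves([
  [[0,0,5,0,0,0,1],[0,-2,10,0,0,0,1],[-1,-7,12,0,0,0,1],[-3,-12,12,0,0,0,1],[-5,-18,12,0,0,0,1]],
])

```text
t: 22.85
position: [0.5604, 0.0588, 0.175]
orientation: [0.7, 0.714, 0.0, 0.0]
force: [-0.1, -1.3, -0.2]
opening: 0.39
grasp_force: 20.1
```

Call:
apply_moves([
  [[-0.8,-4,0,0,0,0,1],[-0.9,-7.4,0,0,0,0,1],[-0.9,-7.4,0,0,0,0,1],[-0.9,-7.4,0,0,0,0,1]],
])

```text
t: 23.35
position: [0.5519, -0.0136, 0.1746]
orientation: [0.7, 0.714, 0.0, -0.0]
force: [-0.0, 0.7, 0.4]
opening: 0.387
grasp_force: 20.1
```

Call:
apply_moves([
  [[-0.3,0,-5,0,0,0,1],[-0.3,0,-7,0,0,0,1],[-0.3,0,-7,0,0,0,1],[-0.3,0,-7,0,0,0,0.5],[-0.3,0,-7,0,0,0,0.5]],
])

```text
t: 23.98
position: [0.5495, -0.0136, 0.1052]
orientation: [0.7, 0.714, 0.0, 0.0]
force: [-0.1, -0.3, -0.8]
opening: 0.5
grasp_force: 0.0
```

Call:
apply_moves([
  [[0,0,0,0,0,0,0.5],[0,0,5,0,0,0,0.5],[0,5.5,8,0,0,0,0],[0,11,8,0,0,0,0],[-1,17,8,0,0,0,0]],
])

```text
t: 24.6
position: [0.5396, 0.1573, 0.1856]
orientation: [0.701, 0.713, 0.001, 0.001]
force: [0.2, 0.9, -1.4]
opening: 1.002
grasp_force: 0.0
```

Call:
apply_moves([
  [[-1,5.5,0,0,0,0,0],[-1.7,10.5,0,0,0,0,0],[-1.7,10.5,0,0,0,0,0],[-1.7,10.5,0,0,0,0,0]],
])

```text
t: 25.1
position: [0.5219, 0.2604, 0.1847]
orientation: [0.7, 0.714, -0.0, 0.0]
force: [0.9, 0.4, -0.7]
opening: 1.001
grasp_force: 0.0
```

```bash
python3 pc.py top wrist
```

```text
[0.5219 0.2604 0.1847] [ 0.7    0.714 -0.     0.   ] 1.0 0.0
top die0 [([0.603, 0.03, 0.132], 0.68), ([0.603, -0.009, 0.131], 0.56), ([0.605, 0.068, 0.133], 0.55)]
top counter0 [([0.545, -0.015, 0.127], 0.67), ([0.521, 0.257, 0.034], 0.5), ([0.573, 0.03, 0.1], 0.32)]
wrist die0 []
wrist counter0 [([0.521, 0.258, 0.033], 0.85), ([0.442, 0.278, 0.035], 0.84)]
```

Counter 2 unchanged; pick it and place at front centre (0.549, 0.0275).

Call:
apply_moves([
  [[0,0,-6,0,0,0,0],[0,0,-12,0,0,0,0],[0,0,-15,0,0,0,0],[0,0,-17,0,0,0,0],[0,0,-17,0,0,0,0]],
])

```text
t: 26.02
position: [0.5211, 0.2599, 0.0132]
orientation: [0.7, 0.714, -0.002, -0.001]
force: [0.7, -0.0, 0.1]
opening: 0.999
grasp_force: 0.0
```

Call:
apply_moves([
  [[0,0,0,0,0,0,1],[0,0,0,0,0,0,1],[0,0,0,0,0,0,1],[0,0,0,0,0,0,1],[0,0,4,0,0,0,1]],
])

```text
t: 26.65
position: [0.5199, 0.2599, 0.0527]
orientation: [0.7, 0.714, -0.003, -0.001]
force: [0.2, 0.4, 0.9]
opening: 0.388
grasp_force: 20.2
```

Call:
apply_moves([
  [[0,0,5,0,0,0,1],[0,-2,10,0,0,0,1],[1,-7,12,0,0,0,1],[2,-12,12,0,0,0,1],[2.7,-18,12,0,0,0,1]],
])

```text
t: 27.28
position: [0.5493, 0.0798, 0.1751]
orientation: [0.7, 0.714, 0.001, 0.0]
force: [0.6, -0.1, -0.2]
opening: 0.387
grasp_force: 20.2
```

Call:
apply_moves([
  [[0,-4,0,0,0,0,1],[0,-5.2,0,0,0,0,1],[0,-5.2,0,0,0,0,1],[0,-5.2,0,0,0,0,1]],
])

```text
t: 27.78
position: [0.5489, 0.0301, 0.1746]
orientation: [0.7, 0.714, 0.0, -0.0]
force: [-0.1, -0.4, 0.0]
opening: 0.386
grasp_force: 20.2
```

Call:
apply_moves([
  [[0,-0.1,-5,0,0,0,1],[0,-0.1,-7,0,0,0,1],[0,-0.1,-7,0,0,0,1],[0,-0.1,-7,0,0,0,0.5],[0,-0.1,-7,0,0,0,0.5]],
])

```text
t: 28.4
position: [0.5494, 0.0284, 0.1052]
orientation: [0.7, 0.714, 0.001, 0.0]
force: [-0.9, -0.7, 0.9]
opening: 0.501
grasp_force: 0.0
```

Call:
apply_moves([
  [[0,0,0,0,0,0,0.5],[0,0,5,0,0,0,0.5],[-2,5,8,0,0,0,0],[-4.5,10,8,0,0,0,0],[-7,15,8,0,0,0,0]],
])

```text
t: 29.02
position: [0.4785, 0.1791, 0.1855]
orientation: [0.701, 0.714, 0.001, 0.0]
force: [1.1, -0.1, -0.1]
opening: 1.0
grasp_force: 0.0
```

Call:
apply_moves([
  [[-2,5,0,0,0,0,0],[-4.1,9.9,0,0,0,0,0],[-4.1,9.9,0,0,0,0,0],[-4.1,9.9,0,0,0,0,0]],
])

```text
t: 29.52
position: [0.438, 0.2765, 0.1847]
orientation: [0.7, 0.714, -0.0, 0.0]
force: [-0.2, 0.7, -0.4]
opening: 1.002
grasp_force: 0.0
```

```bash
python3 pc.py top wrist
```

```text
[0.438  0.2765 0.1847] [ 0.7    0.714 -0.     0.   ] 1.0 0.0
top die0 [([0.602, 0.031, 0.132], 0.56), ([0.607, -0.009, 0.13], 0.51), ([0.607, 0.068, 0.134], 0.48), ([0.469, -0.112, 0.013], 0.29)]
top counter0 [([0.542, -0.016, 0.129], 0.65), ([0.43, 0.277, 0.04], 0.48)]
wrist die0 [([0.607, 0.09, 0.103], 0.52)]
wrist counter0 [([0.437, 0.278, 0.036], 0.57)]
```

Call:
apply_moves([
  [[0,0,-6,0,0,0,0],[0,0,-12,0,0,0,0],[0,0,-15,0,0,0,0],[0,0,-17,0,0,0,0],[0,0,-17,0,0,0,0]],
])

```text
t: 30.45
position: [0.4373, 0.2758, 0.0133]
orientation: [0.701, 0.714, -0.002, -0.0]
force: [0.2, -0.2, 0.5]
opening: 1.001
grasp_force: 0.0
```

Call:
apply_moves([
  [[0,0,0,0,0,0,1],[0,0,0,0,0,0,1],[0,0,0,0,0,0,1],[0,0,0,0,0,0,1],[0,0,4,0,0,0,1]],
])

```text
t: 31.08
position: [0.4361, 0.2758, 0.0531]
orientation: [0.7, 0.714, -0.003, -0.001]
force: [0.6, -0.0, -0.4]
opening: 0.392
grasp_force: 20.2
```

Call:
apply_moves([
  [[0,0,5,0,0,0,1],[0,0,10,0,0,0,1],[3,-5,12,0,0,0,1],[6,-10,12,0,0,0,1],[8.5,-15,12,0,0,0,1]],
])

```text
t: 31.7
position: [0.5239, 0.1255, 0.1752]
orientation: [0.7, 0.714, 0.001, 0.0]
force: [0.4, 1.1, -0.3]
opening: 0.383
grasp_force: 20.2
```

Call:
apply_moves([
  [[2.5,-4,0,0,0,0,1],[2.6,-5.6,0,0,0,0,1],[2.6,-5.6,0,0,0,0,1],[2.6,-5.6,0,0,0,0,1]],
])

```text
t: 32.2
position: [0.5482, 0.0719, 0.1746]
orientation: [0.7, 0.714, 0.0, -0.0]
force: [0.1, 0.1, -0.8]
opening: 0.39
grasp_force: 20.2
```

Call:
apply_moves([
  [[0.1,0,-5,0,0,0,1],[0.1,0,-7,0,0,0,1],[0.1,0,-7,0,0,0,1],[0.1,0,-7,0,0,0,0.5],[0.1,0,-7,0,0,0,0.5]],
])

```text
t: 32.83
position: [0.5501, 0.0714, 0.1052]
orientation: [0.7, 0.714, 0.0, 0.0]
force: [0.1, -0.0, 1.2]
opening: 0.499
grasp_force: 0.0
```

Call:
apply_moves([
  [[0,0,0,0,0,0,0.5],[0,0,5,0,0,0,0.5],[0,0,10,0,0,10,0.5],[0,0,16,0,0,20,0.5],[3,-2,20,0,0,30,0.5]],
])

```text
t: 33.45
position: [0.5796, 0.0517, 0.3088]
orientation: [0.488, 0.873, 0.001, 0.002]
force: [2.1, -0.1, 0.4]
opening: 0.5
grasp_force: 0.0
```

Call:
apply_moves([
  [[3,-1,0,0,0,10,0.5],[3,-1,0,0,0,20,0.5],[3,-1,0,0,0,30,0.5],[3,-1,0,0,0,40,0.5],[3,-1,0,0,0,50,0.5]],
])

```text
t: 34.08
position: [0.6099, 0.0408, 0.3047]
orientation: [0.075, 0.997, 0.0, 0.0]
force: [0.6, -0.7, 0.2]
opening: 0.503
grasp_force: 0.0
```

Call:
apply_moves([
  [[0,0,0,0,0,10,0.5],[0,0,0,0,0,10,0.5]],
])

```text
t: 34.33
position: [0.6099, 0.0408, 0.3048]
orientation: [-0.009, 1.0, 0.0, 0.0]
force: [-0.1, 0.1, 0.6]
opening: 0.498
grasp_force: 0.0
```

```bash
python3 pc.py top wrist; python3 -c "
from h import *
a,c=snap('wrist','w7');b,d=snap('scene')
cv2.imwrite('pics/m7.png',np.vstack([a[:, :, ::-1][:,:],cv2.resize(b[110:320,150:430,::-1],(512,384))])[:, :].astype(np.uint8)) if 0 else cv2.imwrite('pics/m7.png',np.hstack([cv2.resize(a[:,:,::-1],(400,300)),cv2.resize(b[110:320,150:430,::-1],(400,300),interpolation=cv2.INTER_CUBIC)]))
for n,t in [('wrist','brush_jar'),('wrist','tray_grip'),('scene','brush_jar')]:
  C=c if n=='wrist' else d
  print(n,t,[(w(C,x['point']).round(3),x['confidence']) for x in look_for(n,t)])
"
```

```text
[0.6099 0.0408 0.3048] [-0.009  1.     0.     0.   ] 0.5 0.0
top die0 [([0.616, 0.066, 0.134], 0.65), ([0.616, 0.031, 0.133], 0.55), ([0.518, 0.339, 0.009], 0.33)]
top counter0 [([0.423, -0.051, 0.065], 0.45), ([0.636, 0.023, 0.1], 0.44)]
wrist die0 [([0.609, -0.007, 0.13], 0.92), ([0.605, 0.073, 0.131], 0.9), ([0.606, 0.033, 0.132], 0.58)]
wrist counter0 [([0.549, -0.011, 0.125], 0.9), ([0.552, 0.025, 0.128], 0.68), ([0.55, 0.07, 0.123], 0.62)]
wrist brush_jar [(array([0.773, 0.084, 0.064]), 0.92)]
wrist tray_grip [(array([0.579, 0.024, 0.1  ]), 0.91)]
scene brush_jar [(array([0.773, 0.099, 0.062]), 0.7)]
```

View pics/m7.png

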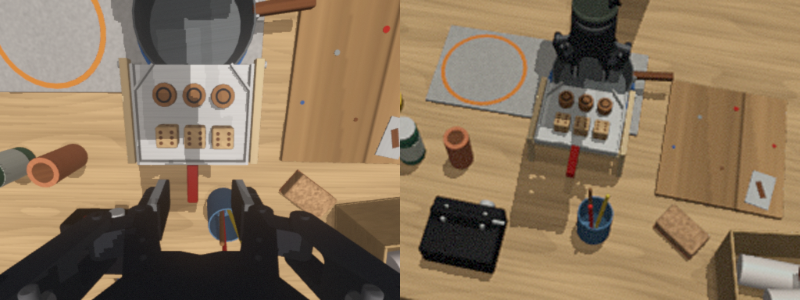

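Call:
apply_moves([
  [[4,-1.1,0,0,0,0,0.2],[7.5,-1.1,-4,0,0,0,0.2],[7.5,-1.1,-9,0,0,0,0.2],[7.5,-1.1,-13,0,0,0,0.2],[7.5,-1.1,-13,0,0,0,0.2]],
])

```text
t: 35.5
position: [0.6829, 0.0298, 0.1708]
orientation: [-0.01, 1.0, -0.0, -0.004]
force: [-0.1, -0.2, 0.6]
opening: 0.797
grasp_force: 0.0
```

Call:
apply_moves([
  [[0,0,-4,0,0,0,0.2],[0,0,-7,0,0,0,0.2],[0,0,-8.4,0,0,0,0.2],[0,0,-8.4,0,0,0,0.2],[0,0,-8.4,0,0,0,0.2]],
])

```text
t: 36.12
position: [0.6863, 0.0299, 0.0928]
orientation: [-0.01, 1.0, 0.0, 0.002]
force: [0.7, 0.4, -0.0]
opening: 0.798
grasp_force: 0.0
```

Call:
apply_moves([
  [[0,0,0,0,0,0,1],[0,0,0,0,0,0,1],[0,0,0,0,0,0,1],[0,0,0,0,0,0,1],[0,0,0,0,0,0,1]],
], force=50)

```text
t: 36.75
position: [0.6851, 0.0293, 0.0912]
orientation: [-0.01, 1.0, -0.0, 0.0]
force: [-1.3, -3.6, 4.4]
opening: 0.199
grasp_force: 50.1
```

```bash
python3 pc.py; python3 -c "
import numpy as np
p=lambda t:np.array([18*np.cos(t)-1.1*np.sin(t),18*np.sin(t)+1.1*np.cos(t)])
for t in np.arange(0,1.11,.1): print(round(t,2),(p(t)-p(0)).round(1))"
```

```text
[0.6851 0.0293 0.0912] [-0.01  1.   -0.    0.  ] 0.2 50.092028975486755
0.0 [0. 0.]
0.1 [-0.2  1.8]
0.2 [-0.6  3.6]
0.3 [-1.1  5.3]
0.4 [-1.8  6.9]
0.5 [-2.7  8.5]
0.6 [-3.8 10. ]
0.7 [-4.9 11.3]
0.8 [-6.2 12.6]
0.9 [-7.7 13.7]
1.0 [-9.2 14.6]
1.1 [-10.8  15.4]
```

Call:
apply_moves([
  [[-0.2,0,1.8,0,0,0,1],[-0.6,0,3.6,0,0,0,1],[-1.1,0,5.3,0,0,0,1],[-1.8,0,6.9,0,0,0,1],[-1.8,0,6.9,0,0,0,1]],
])

```text
t: 37.38
position: [0.6647, 0.029, 0.1609]
orientation: [-0.01, 1.0, -0.001, -0.002]
force: [-2.4, -5.3, -3.7]
opening: 0.2
grasp_force: 49.8
```

Call:
apply_moves([
  [[-0.9,0,1.6,0,0,0,1],[-2,0,3.1,0,0,0,1],[-3.1,0,4.4,0,0,0,1],[-4.4,-0.1,5.7,0,0,0,1],[-5.9,-0.1,6.8,0,0,0,1]],
])

```text
t: 38.0
position: [0.6059, 0.0281, 0.2273]
orientation: [-0.01, 1.0, -0.001, -0.002]
force: [-0.7, -5.2, -10.4]
opening: 0.206
grasp_force: 53.3
```

Call:
apply_moves([
  [[-1.5,0,0.9,0,0,0,1],[-1.5,0,0.9,0,0,0,1],[-1.5,0,0.9,0,0,0,1],[-1.5,0,0.9,0,0,0,1]],
])

```text
t: 38.5
position: [0.5905, 0.0278, 0.2368]
orientation: [-0.01, 1.0, -0.001, -0.002]
force: [-1.6, -7.4, -4.2]
opening: 0.197
grasp_force: 54.6
```

```bash
python3 pc.py top; python3 -c "
from h import *
a,c=snap('wrist');b,d=snap('top')
cv2.imwrite('pics/m8.png',np.hstack([cv2.resize(a[:,:,::-1],(400,300)),cv2.resize(b[160:300,180:367,::-1],(400,300),interpolation=cv2.INTER_CUBIC)]))
"
```

```text
[0.5905 0.0278 0.2368] [-0.01   1.    -0.001 -0.002] 0.2 54.64383065700531
top die0 [([0.675, -0.322, 0.113], 0.52)]
top counter0 []
```

View pics/m8.png

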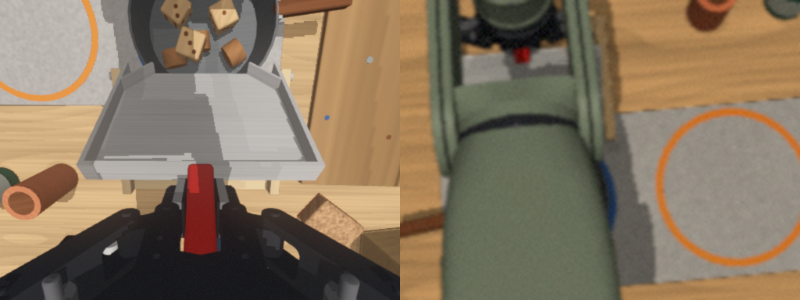

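Call:
apply_moves([
  [[1.5,0,-0.9,0,0,0,1],[3,0,-2,0,0,0,1],[4.3,0,-3.3,0,0,0,1],[5.4,0.1,-4.6,0,0,0,1],[6.5,0.1,-6.1,0,0,0,1]],
])

```text
t: 39.38
position: [0.6577, 0.0289, 0.1768]
orientation: [-0.01, 1.0, -0.001, -0.0]
force: [-2.2, -5.9, 1.9]
opening: 0.2
grasp_force: 49.8
```

Call:
apply_moves([
  [[0.9,0,-1.6,0,0,0,1],[1.6,0,-3.2,0,0,0,1],[2.1,0,-4.9,0,0,0,1],[2.4,0,-6.2,0,0,0,1],[2.6,0,-7.2,0,0,0,1]],
])

```text
t: 40.0
position: [0.6854, 0.0294, 0.1052]
orientation: [-0.01, 1.0, -0.0, 0.002]
force: [2.2, -4.4, 1.4]
opening: 0.203
grasp_force: 48.7
```

Call:
apply_moves([
  [[0,0,-0.5,0,0,0,1],[0.1,0,-1,0,0,0,1],[0.1,0,-1.3,0,0,0,1],[0.1,0,-1.3,0,0,0,1]],
])

```text
t: 40.5
position: [0.6868, 0.0294, 0.0929]
orientation: [-0.01, 1.0, -0.0, 0.003]
force: [3.3, -5.3, 1.3]
opening: 0.202
grasp_force: 48.8
```

Call:
apply_moves([
  [[0,0,-0.2,0,0,0,1],[0,0,-0.2,0,0,0,1],[0,0,-0.2,0,0,0,0.2],[0,0,-0.2,0,0,0,0.2],[0,0,-0.2,0,0,0,0.2]],
])

```text
t: 41.12
position: [0.6848, 0.0305, 0.0886]
orientation: [-0.01, 1.0, 0.0, -0.0]
force: [-0.0, -0.2, 0.5]
opening: 0.797
grasp_force: 0.0
```

Call:
apply_moves([
  [[0,0,3,0,0,0,0.2],[0,0,9,0,0,0,0.2],[0,0,15,0,0,0,0.2],[-3,3,17,0,0,-10,0],[-7,6,17,0,0,-20,0]],
])

```text
t: 41.75
position: [0.6156, 0.0908, 0.2607]
orientation: [0.167, 0.986, 0.001, 0.002]
force: [-0.7, 1.2, 0.1]
opening: 0.998
grasp_force: 0.0
```

Call:
apply_moves([
  [[-4,2,0,0,0,-10,0],[-8,4,0,0,0,-20,0],[-12,6,0,0,0,-30,0],[-16,7.4,0,0,0,-40,0],[-19,7.4,0,0,0,-50,0]],
])

```text
t: 42.38
position: [0.4231, 0.1648, 0.2586]
orientation: [0.567, 0.824, 0.0, -0.0]
force: [0.8, 0.5, -0.7]
opening: 0.999
grasp_force: 0.0
```

Call:
apply_moves([
  [[0,0,0,0,0,-10,0],[0,0,0,0,0,-12,0],[0,0,0,0,0,-12,0]],
])

```text
t: 42.75
position: [0.4251, 0.164, 0.2586]
orientation: [0.648, 0.762, 0.0, -0.0]
force: [0.0, -0.2, -0.8]
opening: 1.001
grasp_force: 0.0
```

```bash
python3 pc.py top wrist; python3 -c "
from h import *
a,c=snap('wrist','w9');b,d=snap('scene')
print(c)
cv2.imwrite('pics/m9.png',np.hstack([cv2.resize(a[:,:,::-1],(400,300)),cv2.resize(b[90:300,150:430,::-1],(400,300),interpolation=cv2.INTER_CUBIC)]))
"
```

```text
[0.4251 0.164  0.2586] [ 0.648  0.762  0.    -0.   ] 1.0 0.0
top die0 [([0.42, 0.052, 0.049], 0.68), ([0.406, -0.028, 0.047], 0.6), ([0.462, 0.011, 0.082], 0.57)]
top counter0 [([0.445, 0.03, 0.044], 0.45), ([0.462, 0.075, 0.052], 0.41)]
wrist die0 [([0.464, 0.024, 0.079], 0.97), ([0.55, 0.075, 0.101], 0.74), ([0.407, -0.015, 0.043], 0.7), ([0.42, 0.06, 0.044], 0.62)]
wrist counter0 [([0.453, 0.028, 0.042], 0.57), ([0.756, 0.1, 0.05], 0.17)]
{'intrinsics': array([[282.70689516,   0.        , 256.3626963 ],
       [  0.        , 282.70689516, 194.42175581],
       [  0.        ,   0.        ,   1.        ]]), 'eye': array([0.41521144, 0.23001918, 0.40074317]), 'orientation': array([0.98766499, 0.07841414, 0.01028484, 0.13514179])}
```

View pics/m9.png

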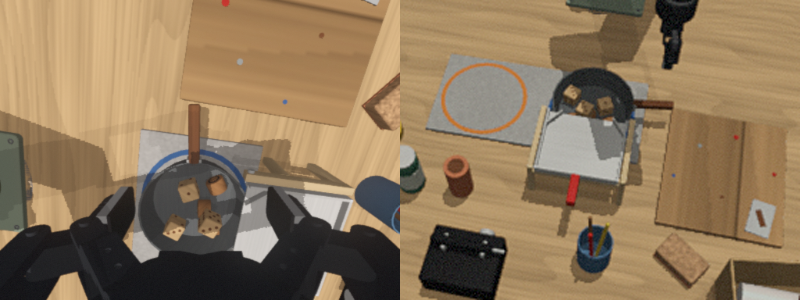

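Run:
```python
from h import *
im=cv2.imread('pics/w9.png'); c=get_calibration('wrist')
a=ray(c,194*1.28,104*1.28,.07)[:2];b=ray(c,194*1.28,162*1.28,.07)[:2];print(a,b,(a+b)/2,np.degrees(np.arctan2(*(a-b)[::-1])),np.hypot(*(a-b)))
cv2.imwrite('pics/c9.png',cv2.resize(im[170:330,170:350],(675,600),interpolation=cv2.INTER_CUBIC))
```

```text
[0.40883641 0.20944827] [0.42224953 0.12103002] [0.41554297 0.16523914] 98.62604753772882 0.08942985046596841
```

View pics/c9.png

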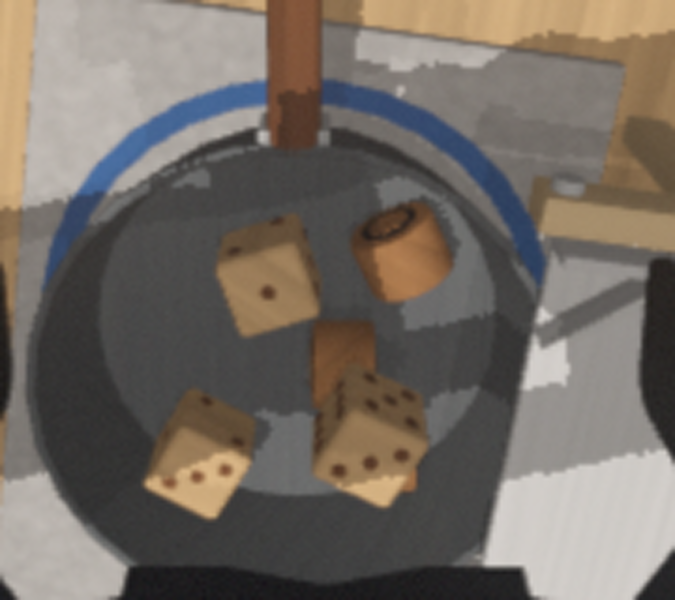

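Call:
apply_moves([
  [[-0.8,0.1,-6,0,0,0,0],[-0.8,0.1,-12,0,0,0,0],[-0.8,0.1,-17,0,0,0,0],[-0.8,0.1,-21.3,0,0,0,0],[-0.8,0.1,-21.3,0,0,0,0]],
])

```text
t: 43.78
position: [0.4148, 0.1641, 0.0435]
orientation: [0.649, 0.761, -0.003, -0.002]
force: [-0.1, 0.5, 0.1]
opening: 0.998
grasp_force: 0.0
```

Call:
apply_moves([
  [[0,0,0,0,0,0,1],[0,0,0,0,0,0,1],[0,0,0,0,0,0,1],[0,0,0,0,0,0,1],[0,0,0,0,0,0,1]],
])

```text
t: 44.4
position: [0.4167, 0.1649, 0.0466]
orientation: [0.649, 0.761, 0.0, -0.0]
force: [-3.1, -0.4, 8.5]
opening: 0.203
grasp_force: 48.5
```

Call:
apply_moves([
  [[0,-1.5,0,0,0,0,1],[0,-4,0,0,0,0,1],[0,-7,0,0,0,0,1],[0,-10,0,0,0,0,1],[0,-13,0,0,0,0,1]],
])

```text
t: 45.02
position: [0.4183, 0.0353, 0.0467]
orientation: [0.649, 0.761, 0.002, 0.001]
force: [-0.2, 7.0, 5.4]
opening: 0.2
grasp_force: 49.1
```

Call:
apply_moves([
  [[0,-3,0,0,0,0,1],[0,-6,0,0,0,0,1],[0.1,-9,0,0,0,0,1],[0.1,-11.5,0,0,0,0,1],[0.1,-12.9,0,0,0,0,1]],
])

```text
t: 45.65
position: [0.4184, -0.0937, 0.0467]
orientation: [0.65, 0.76, 0.002, -0.0]
force: [-0.0, 10.7, 8.9]
opening: 0.196
grasp_force: 49.7
```

Call:
apply_moves([
  [[0,0,0,0,0,0,1],[0,0,0,0,0,0,0],[0,0,0,0,0,0,0],[0,0,0,0,0,0,0]],
])

```text
t: 46.15
position: [0.4179, -0.094, 0.0456]
orientation: [0.649, 0.761, 0.0, -0.0]
force: [-0.1, -0.0, -0.2]
opening: 0.827
grasp_force: 0.0
```

Call:
apply_moves([
  [[0,0,4,0,0,0,0],[0,0,10,0,0,0,0],[0,0,16,0,0,0,0],[-2,5,20,0,0,0,0],[-4,10,20,0,0,0,0]],
])

```text
t: 46.78
position: [0.3793, 0.0066, 0.2485]
orientation: [0.65, 0.76, 0.002, 0.003]
force: [0.3, 1.4, -0.4]
opening: 1.002
grasp_force: 0.0
```

Call:
apply_moves([
  [[-2,6,2,0,0,0,0],[-4,12,4,0,0,0,0],[-5,17,5,0,0,0,0],[-5,17,5,0,0,0,0]],
])

```text
t: 47.28
position: [0.327, 0.1793, 0.2964]
orientation: [0.646, 0.764, 0.001, 0.0]
force: [1.2, -0.4, 0.7]
opening: 1.002
grasp_force: 0.0
```

```bash
python3 pc.py top; python3 -c "
from h import *
b,d=snap('top')
cv2.imwrite('pics/m10.png',cv2.resize(b[140:300,190:390,::-1],(750,600),interpolation=cv2.INTER_CUBIC))
"
```

```text
[0.327  0.1793 0.2964] [0.646 0.764 0.001 0.   ] 1.0 0.0
top die0 [([0.42, -0.204, 0.048], 0.7), ([0.408, -0.282, 0.046], 0.54), ([0.455, -0.201, 0.062], 0.52)]
top counter0 [([0.475, -0.177, 0.049], 0.57), ([0.478, -0.276, 0.049], 0.56)]
```

View pics/m10.png

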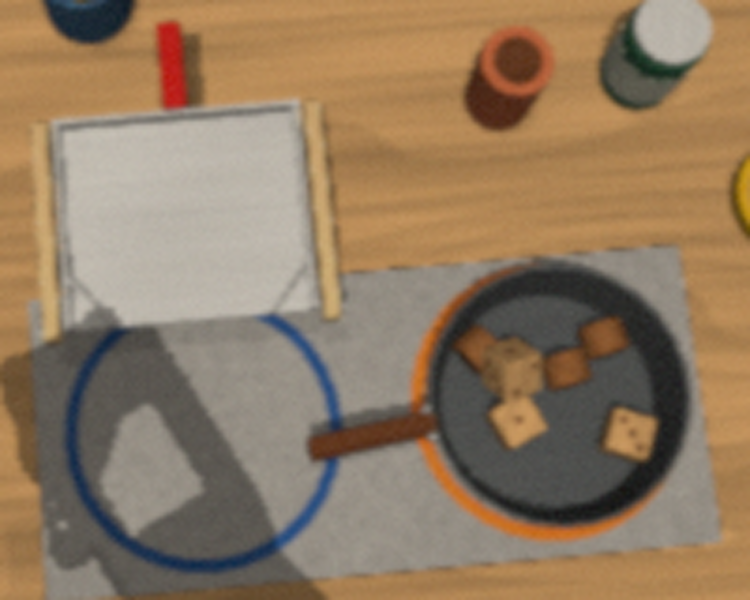

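```bash
python3 -c "
from h import *
s=observe();print(s['t'],abs(s['qd']).max());print(hand_in())"
```

```text
47.475 0.02180359511923404
the job is handed in; nothing more can be done
None
```

I handed the job in at 47.5 s of the 210 s limit. The last top-camera picture shows all six pieces (three dice, three counters) in the pan, the pan an estimated 3 mm from the centre of the orange ring, and the tray lying flat; no verdict came back from the hand-in.

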